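# Switch on the bar corner at the control console

## Robot

A 7-joint arm with a two-finger parallel gripper is mounted at the origin on a cart in front of the work surface, level with it; the furniture and walls round the work are solid. World frame = base frame: x ahead of the robot, y to its left, z up, the work surface at z = 0. Lengths are in m, angles in rad, forces in N, time in s.
With the tool pointing down it reaches from about 0.4 to 0.75 m from the base axis. Payload 19.5 kg.
Tool frame: the origin (TCP) lies between the finger pads; the fingertips stand 14 mm ahead of it and the grasp point (between the pads) lies 5 mm behind it; z points along the fingers, y is the direction in which the jaws open and shut (so a half turn about z gives the same grasp; the last joint's range is limited). The gripper opens to 85 mm and grips with 20 to 120 N. Pads are 22 mm wide; open, the fingers measure 114 mm over their backs; the gripper's body (76 mm by 85 mm) begins 54 mm behind the grasp point. The pads swing forward as they close: fully open they stand 13 mm farther back than shut.
Start: joints at [1.084, 0.707, -0.028, 1.485, 0.022, 0.951, -0.075], TCP at [0.247, -0.519, 0.245] pointing down, gripper open.
Joint ranges: [-2.71, 2.71], [-0.32, 2.16], [-1.57, 1.52], [0, 2.45], [-1.46, 4.6], [0, 2.02], [-2.83, 2.83]. Speed limits (rad/s): [1.89, 1.89, 2.57, 2.57, 3.01, 3.01, 3.01].

## Interface

Orientations are given as [roll, pitch, yaw] about the fixed x, y, z axes, in that order (R = Rz(yaw) Ry(pitch) Rx(roll)).
In Python, from station import robot, optics gives the robot as it stands.
- The arm moves only by the tool send_rows, never from a script. Its argument "steps" is a list of rows, each an object with "slide": the shift along the tool's x, y, z in mm, a list of three; "rot": the turn, a rotation vector about the tool's x, y, z in degrees, a list of three; "gripper": the gripper's target within -1 to 1 (shut at 1, half-way at 0, fully open at -1). In form: [{"slide": [tx, ty, tz], "rot": [rx, ry, rz], "gripper": gripper}, ...]. A call has 1 to 12 rows; each row shifts and turns the commanded pose from where the row before left it, along the tool's axes as they then stand; what a row does not reach is not made up. A row lasts 1/10 s, in which the tool goes at most 50 mm and 8.59 degrees, less where a joint would pass 70% of its speed; a pose out of reach is approached as far as the arm can. A call is refused whole if a number of a shift passes 50 or a number of a turn 8.59, either way. A call with a gripper value outside its range is refused whole. The fingers move at their own pace and stop on an object; "squeeze" is the grip in N (left out, the last holds). Time passes only in rows, so rows that do not move let the fingers close. It gives the time, the measured TCP pose, the force and the opening at its end, in the units of the state.
- robot.get_state(): the state, without advancing time (a new reading comes with each control period).
- optics.camera(name): name is "scene" or "top" or "wrist"; returns the picture (420x560x3 uint8, red, green, blue); there is no depth.
- optics.get_calibration(name): a dict with "camera_matrix" (3x3 intrinsics, pixels), "view" (4x4, takes a point from world to camera coordinates). Camera axes: x right, y up, looking along -z (the intrinsics and any distortion apply to the point x, -y, -z); pixel columns grow to the right and rows downward; lengths in m; the calibration is good to about 2 mm. A picture is of the moment at which its call begins: read the wrist's pose just before it. get_calibration takes no time and is no camera call; for the wrist camera it gives the pose at the moment of the call.
- robot.job_done(): hands the job in, once; it reports no verdict.
The state is a dict: "clock": time; "q": joint angles; "dq": joint speeds; "effort": joint torques, N m; "eef_pos": TCP position; "tcp_rot": TCP orientation; "ft_force": force on the tool from outside, world axes, zero at the start; "moment": the same for the moment, N m; "grip_width": finger opening in m.
Only numpy, scipy, OpenCV 4.12 (cv2) and the standard library are available. Lean on these libraries where they do the work, as an engineer would, in place of code of your own. Each camera call takes 0.05 s, during which the arm holds its last target.

## Task

Switch on the bar corner at the worktop console: lightly press the large round master key well down, so that it stays down, then the square light key, then the long bar-shaped chiller key, in that order. Leave the small round key up, and do not pick up, tip or shift any of the things standing around the console.

Things in the scene. Friction and masses are not known exactly. Their poses are not given: they have to be found in the camera images.
- console: low dark-metal control console fixed to the worktop, 100 (x, depth) x 278 (y, length) x 30 mm high, with a thin brass foot; origin: centre of its underside, on the worktop; its y axis runs along the row of four key modules, its z is up. The four modules stand in one row along y, 64 mm apart, in any order.
- master_switch: black plate 72 x 56 x 4 mm lying on the console, in whose middle stands the large round key, 40 mm across; origin: centre of the plate's underside, 30 mm above the worktop; z up, axes along the console's.
- master_top (a point): centre of the top face of the large round key, 40 mm across (bare aluminium like the others); unpressed, 48 mm above the worktop; it sinks with the key.
- master_key (a joint): how far the large round key, 40 mm across is pushed down, m: about 0 up (starts between 0 and 0.0015), 0.010 at the hard stop, where its top is still 4 mm above the plate. It counts as on beyond 0.006. No spring: about 3 N moves it and it stays where it is left. It should never be pushed with more than about 20 N.
- light_switch: black plate 72 x 56 x 4 mm lying on the console, in whose middle stands the square key, 34 x 34 mm; origin: centre of the plate's underside, 30 mm above the worktop; z up, axes along the console's.
- light_top (a point): centre of the top face of the square key, 34 x 34 mm (bare aluminium like the others); unpressed, 48 mm above the worktop; it sinks with the key.
- light_key (a joint): how far the square key, 34 x 34 mm is pushed down, m: about 0 up (starts between 0 and 0.0015), 0.010 at the hard stop, where its top is still 4 mm above the plate. It counts as on beyond 0.006. No spring: about 3 N moves it and it stays where it is left. It should never be pushed with more than about 20 N.
- chiller_switch: black plate 72 x 56 x 4 mm lying on the console, in whose middle stands the long bar-shaped key, 52 mm (its x, across the console) by 18 mm; origin: centre of the plate's underside, 30 mm above the worktop; z up, axes along the console's.
- chiller_top (a point): centre of the top face of the long bar-shaped key, 52 mm (its x, across the console) by 18 mm (bare aluminium like the others); unpressed, 48 mm above the worktop; it sinks with the key.
- chiller_key (a joint): how far the long bar-shaped key, 52 mm (its x, across the console) by 18 mm is pushed down, m: about 0 up (starts between 0 and 0.0015), 0.010 at the hard stop, where its top is still 4 mm above the plate. It counts as on beyond 0.006. No spring: about 3 N moves it and it stays where it is left. It should never be pushed with more than about 20 N.
- disposer_switch: black plate 72 x 56 x 4 mm lying on the console, in whose middle stands the small round key, 20 mm across; origin: centre of the plate's underside, 30 mm above the worktop; z up, axes along the console's.
- disposer_top (a point): centre of the top face of the small round key, 20 mm across (bare aluminium like the others); unpressed, 48 mm above the worktop; it sinks with the key.
- disposer_key (a joint): how far the small round key, 20 mm across is pushed down, m: about 0 up (starts between 0 and 0.0015), 0.010 at the hard stop, where its top is still 4 mm above the plate. It counts as on beyond 0.006. No spring: about 3 N moves it and it stays where it is left. It should never be pushed with more than about 20 N.
- tin_candle: bystander, loose, beyond one end of the console: candle in a brass-coloured tin, 67 mm across, 46 mm high; origin: centre of its underside.
- lemon_2: bystander, loose, beyond one end of the console: round lemon, about 57 mm across, 54 mm high; origin: centre of its underside.
- lime_1: bystander, loose, behind the console: lime, 50 mm across, 47 mm high; origin: centre of its underside.
- jigger_2: bystander, loose, behind the console: hourglass-shaped metal measure, 43 mm across, 95 mm high; origin: centre of its underside.
- pick_jar: bystander, loose, behind the console: small glass of wooden picks, 53 mm across, 101 mm high; origin: centre of its underside.
- coupe_1: bystander, loose, behind the console: clear glass tumbler, 82 mm across, 89 mm high; origin: centre of its underside.

How it is judged:
On the way, in this order (a step that is already met when the one before it is completed fails the run):
1. the large round key is pushed down and stays, the other three still up (value of joint master_key above 0.006 m and value of joint each of light_key, chiller_key, disposer_key below 0.003 m), for 0.1 s.
2. then the square key too, the bar-shaped and the small round still up (value of joint each of master_key, light_key above 0.006 m and value of joint each of chiller_key, disposer_key below 0.003 m), for 0.1 s.
3. then the bar-shaped key too, the small round key still up (value of joint each of master_key, light_key, chiller_key above 0.006 m and value of joint disposer_key below 0.003 m), for 0.1 s.
At the end, for the whole second after the job is handed in: The large round, square and bar-shaped keys are each down by more than 6 of their 10 mm; the small round key is down by less than 3 mm (all of step 3); the robot touches nothing.
It fails at once if a key module is pushed harder than 25 N (contact force between anything else and master_switch above 25 N or contact force between anything else and light_switch above 25 N or contact force between anything else and chiller_switch above 25 N or contact force between anything else and disposer_switch above 25 N).
It fails at once if the small round key is pushed down (value of joint disposer_key above 0.004 m).
It fails at once if a bystander is shifted by more than 20 mm, lifted or tipped (distance of any of tin_candle, lemon_2, lime_1, jigger_2, pick_jar, coupe_1 from where it was at the start of the episode above 0.02 m or angle between any of tin_candle, lemon_2, lime_1, jigger_2, pick_jar, coupe_1's own z axis and vertical above 0.4 rad).
It also fails if it takes over 42 s, if anything falls off the work surface, if the arm or the gripper's body presses on something with over 40 N, if the wrist force passes 120 N, or if a joint passes its speed limit or range.

## Working session

There is one attempt and no reset: what is moved stays moved. The work goes in short steps, Python scripts to look and compute and a tool call to move; the robot and the scene stay as the last step left them, time stands still between calls to the robot, and variables do not carry over. Pictures are saved under pics/ and viewed, and the job is handed in when it is done.

Besides the shell and the picture viewer there is one more tool, called after ">>>" as name(argument=value, ...), one argument or row to a line, values as JSON. send_rows: Moves the arm, as the interface text tells. Its arguments: {"type":"object","properties":{"steps":{"type":"array"},"squeeze":{"type":"number"}},"required":["steps"]}

```bash
mkdir -p pics; python3 - <<'E'
from station import robot, optics
import cv2
s=robot.get_state(); print({k:s[k] for k in('clock','eef_pos','tcp_rot','grip_width','ft_force')})
for n in('scene','top'):
    im=optics.camera(n); cv2.imwrite(f'pics/{n}0.png',im[:,:,::-1])
    c=optics.get_calibration(n); print(n,c)
E
```

```text
{'clock': 0.0, 'eef_pos': array([ 0.24731655, -0.5187837 ,  0.2448194 ]), 'tcp_rot': array([-3.14040563e+00,  1.97979784e-05,  4.44838719e-01]), 'grip_width': 0.08546592395782189, 'ft_force': array([-0.11796784, -0.67061432, -0.85131561])}
scene {'camera_matrix': array([[499.97652825,   0.        , 268.62089654],
       [  0.        , 499.97652825, 209.2466044 ],
       [  0.        ,   0.        ,   1.        ]]), 'view': array([[-0.81165612, -0.58402638, -0.01129268,  0.50376266],
       [ 0.44829599, -0.63518476,  0.62894438, -0.26827233],
       [-0.37449305,  0.50542409,  0.77736828, -1.22688356],
       [ 0.        ,  0.        ,  0.        ,  1.        ]])}
top {'camera_matrix': array([[486.62012536,   0.        , 285.76618231],
       [  0.        , 486.62012536, 200.92549632],
       [  0.        ,   0.        ,   1.        ]]), 'view': array([[ 0.02694558, -0.99892307,  0.03777075,  0.01436729],
       [ 0.98725955,  0.03252046,  0.15575945, -0.58409991],
       [-0.15682003,  0.0330925 ,  0.98707262, -1.04705833],
       [ 0.        ,  0.        ,  0.        ,  1.        ]])}
```

View pics/scene0.png

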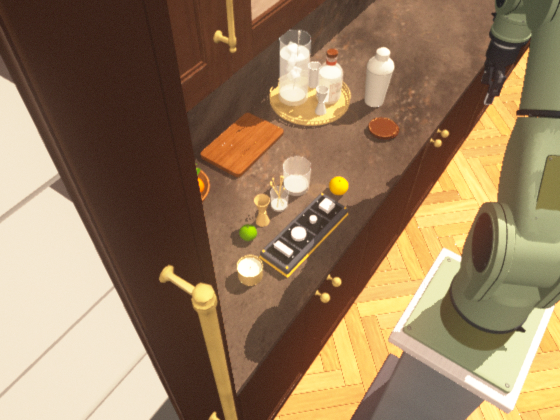

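View pics/top0.png

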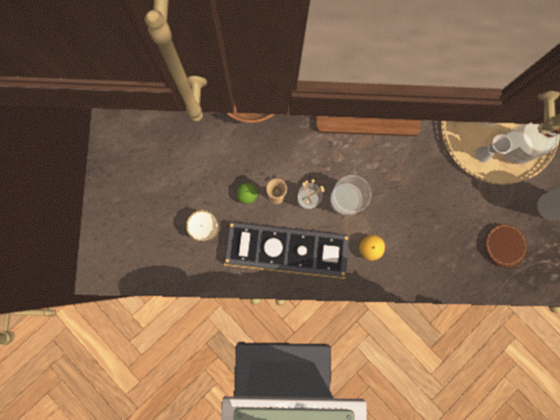

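The top view shows the console with, left to right (+y to −y): bar (245,244), large round (273,247), small round (302,250), square (331,253). The candle is at the left end and the lemon at the right, with the lime, jigger, pick jar and glass behind. Next I measure the key positions.

```bash
cat > h.py <<'E'
import numpy as np, cv2
def ray(c,u,v,z):
    K=c['camera_matrix'];V=c['view'];R=V[:3,:3];t=V[:3,3]
    d=np.array([(u-K[0,2])/K[0,0],-(v-K[1,2])/K[1,1],-1.]);d=R.T@d;o=-R.T@t
    return o+d*(z-o[2])/d[2]
def proj(c,p):
    K=c['camera_matrix'];V=c['view'];q=V[:3,:3]@np.array(p)+V[:3,3]
    return K[0,0]*q[0]/-q[2]+K[0,2],-K[1,1]*q[1]/-q[2]+K[1,2]
E
python3 - <<'E'
from station import optics
from h import *
for n,box in(('top',(228,222,350,278)),('scene',(255,185,350,272))):
    im=cv2.imread(f'pics/{n}0.png');c=optics.get_calibration(n)
    x0,y0,x1,y1=box;r=im[y0:y1,x0:x1];hsv=cv2.cvtColor(r,cv2.COLOR_BGR2HSV)
    m=((hsv[:,:,2]>130)&(hsv[:,:,1]<110)).astype(np.uint8)
    k,l,st,ce=cv2.connectedComponentsWithStats(m)
    for i in range(1,k):
        if st[i,4]>20: print(n,ce[i]+[x0,y0],st[i],ray(c,*(ce[i]+[x0,y0]),0.047).round(4))
    cv2.imwrite(f'pics/{n}_crop.png',cv2.resize(r,None,fx=6,fy=6,interpolation=cv2.INTER_CUBIC))
E
```

```text
top [346.55319149 227.68085106] [116   0   6  13  47] [ 0.5272 -0.1055  0.047 ]
top [244.16742081 243.80995475] [ 11  10  11  25 221] [0.4845 0.121  0.047 ]
top [272.94076655 247.09059233] [ 36  16  19  19 287] [0.4791 0.0574 0.047 ]
top [330.35458167 252.97211155] [ 94  23  18  17 251] [ 0.4699 -0.0699  0.047 ]
top [301.62337662 250.06493506] [69 24 10 10 77] [ 0.4744 -0.0061  0.047 ]
scene [284.79806362 219.94790226] [   0    0   67   85 2169] [0.5324 0.046  0.047 ]
scene [259.1025641  189.61538462] [ 0  2 11  6 39] [ 0.6553 -0.0022  0.047 ]
scene [344.55696203 200.20253165] [83  7 12 14 79] [ 0.4349 -0.109   0.047 ]
scene [326.52604167 203.97916667] [ 64   9  16  20 192] [ 0.4691 -0.068   0.047 ]
scene [312.75    218.78125] [54 30  9  9 64] [ 0.4723 -0.0014  0.047 ]
scene [298.45771144 233.03482587] [ 36  41  16  15 201] [0.4774 0.0614 0.047 ]
scene [257.67948718 265.66666667] [ 0 74  7 13 78] [0.5052 0.2073 0.047 ]
scene [301.3125 266.4375] [41 75 11 12 32] [0.4133 0.1449 0.047 ]
```

View pics/top_crop.png

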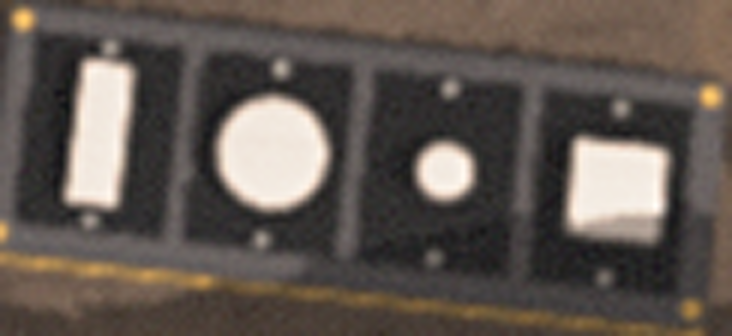

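View pics/scene_crop.png

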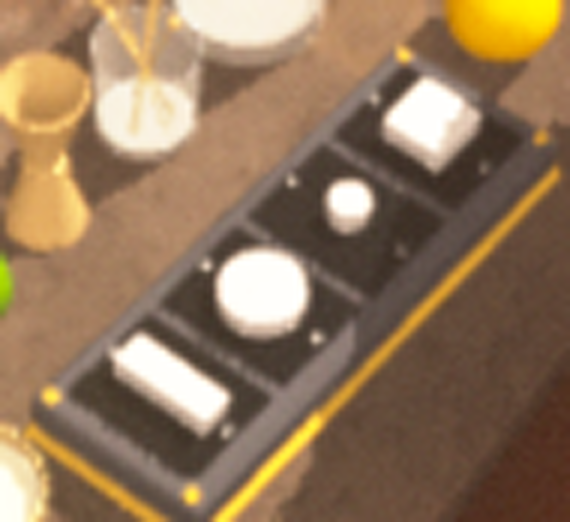

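>>> send_rows(
  steps=[
    {"slide":[0,0,0],"rot":[0,0,7.5],"gripper":1},
    {"slide":[0,0,0],"rot":[0,0,7.5],"gripper":1},
    {"slide":[0,0,0],"rot":[0,0,7.5],"gripper":1},
    {"slide":[0,0,0],"rot":[0,0,7.4],"gripper":1},
    {"slide":[13,-42,0],"rot":[0,0,0],"gripper":1},
    {"slide":[13,-42,0],"rot":[0,0,0],"gripper":1},
    {"slide":[13,-42,0],"rot":[0,0,0],"gripper":1},
    {"slide":[13,-42,0],"rot":[0,0,0],"gripper":1},
    {"slide":[13,-42,0],"rot":[0,0,0],"gripper":1},
    {"slide":[13,-42,0],"rot":[0,0,0],"gripper":1},
    {"slide":[13,-42,0],"rot":[0,0,0],"gripper":1},
    {"slide":[13,-42,0],"rot":[0,0,0],"gripper":1},
  ],
  squeeze=20,
)

```text
clock: 1.3
eef_pos: [0.3772, -0.1903, 0.2453]
tcp_rot: [-3.141, 0.0, -0.077]
ft_force: [1.3, -0.5, 0.5]
grip_width: 0.0001
```

>>> send_rows(
  steps=[
    {"slide":[14,-42,0],"rot":[0,0,0],"gripper":1},
    {"slide":[14,-42,0],"rot":[0,0,0],"gripper":1},
    {"slide":[14,-42,0],"rot":[0,0,0],"gripper":1},
    {"slide":[14,-42,30],"rot":[0,0,0],"gripper":1},
    {"slide":[14,-42,40],"rot":[0,0,0],"gripper":1},
    {"slide":[13,-40,50],"rot":[0,0,0],"gripper":1},
    {"slide":[0,0,30],"rot":[0,0,0],"gripper":1},
    {"slide":[0,0,0],"rot":[0,0,0],"gripper":1},
    {"slide":[0,0,0],"rot":[0,0,0],"gripper":1},
  ],
)

```text
clock: 2.2
eef_pos: [0.4711, 0.0318, 0.1161]
tcp_rot: [3.141, 0.001, -0.078]
ft_force: [0.5, 0.6, 0.9]
grip_width: -0.0001
```

```bash
python3 - <<'E'
from station import robot, optics
from h import *
s=robot.get_state(); print(s['clock'],s['eef_pos'],s['tcp_rot'],s['ft_force'])
for n in('wrist','scene'):
    c=optics.get_calibration(n); im=optics.camera(n); cv2.imwrite(f'pics/{n}1.png',im[:,:,::-1])
    for p in((.4845,.121,.047),(.479,.0574,.047),(.4744,-.006,.047),(.47,-.07,.047)): print(n,proj(c,p))
    e=s['eef_pos']; print('tip',proj(c,(e[0],e[1],e[2]-.014)))
E
```

```text
2.2 [0.47114225 0.0317741  0.11612092] [ 3.14123103e+00  6.78863905e-04 -7.80031756e-02] [0.46909707 0.62869848 0.87724406]
wrist (np.float64(121.79237646709194), np.float64(220.39273054977073))
wrist (np.float64(231.2791213007253), np.float64(221.22714591815108))
wrist (np.float64(340.16503697957216), np.float64(220.62860034414533))
wrist (np.float64(450.1548178219789), np.float64(219.62905900219334))
tip (np.float64(275.75438992433834), np.float64(273.65542175335077))
scene (np.float64(283.61955729837825), np.float64(246.7724742201001))
scene (np.float64(298.7993914311693), np.float64(231.784873993807))
scene (np.float64(312.9962418913615), np.float64(217.35292657896906))
scene (np.float64(326.6301892754906), np.float64(203.37912916413518))
tip (np.float64(307.4785964752834), np.float64(214.22206122504204))
```

View pics/wrist1.png

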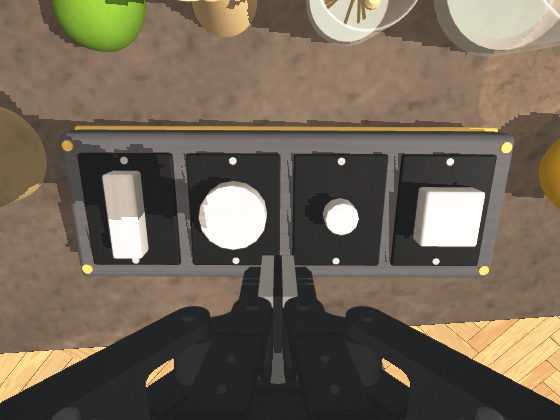

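View pics/scene1.png

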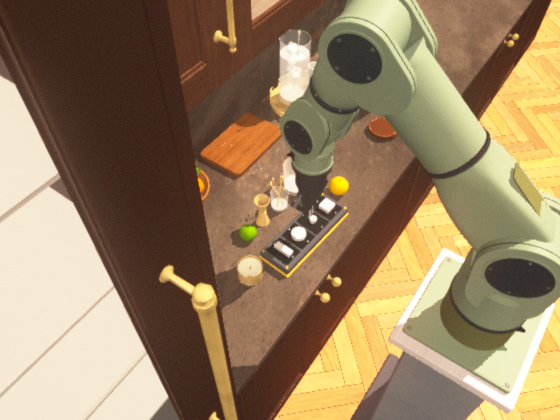

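Wrist view: bar (125,215), large round (233,216), small round (341,217) and square (450,217) match the projected positions to about 3 mm. The tip is between the large and small round keys. I centre it over the large round key.

>>> send_rows(
  steps=[
    {"slide":[8,-27,0],"rot":[0,0,0],"gripper":1},
    {"slide":[0,0,0],"rot":[0,0,0],"gripper":1},
    {"slide":[0,0,20],"rot":[0,0,0],"gripper":1},
    {"slide":[0,0,20],"rot":[0,0,0],"gripper":1},
    {"slide":[0,0,0],"rot":[0,0,0],"gripper":1},
    {"slide":[0,0,0],"rot":[0,0,0],"gripper":1},
  ],
)

```text
clock: 2.9
eef_pos: [0.4816, 0.0583, 0.0766]
tcp_rot: [-3.141, -0.001, -0.078]
ft_force: [1.3, -1.2, 0.1]
grip_width: -0.0001
```

>>> send_rows(
  steps=[
    {"slide":[0,0,6],"rot":[0,0,0],"gripper":1},
    {"slide":[0,0,5],"rot":[0,0,0],"gripper":1},
    {"slide":[0,0,2],"rot":[0,0,0],"gripper":1},
    {"slide":[0,0,2],"rot":[0,0,0],"gripper":1},
    {"slide":[0,0,2],"rot":[0,0,0],"gripper":1},
  ],
)

```text
clock: 3.4
eef_pos: [0.4814, 0.0587, 0.0585]
tcp_rot: [-3.142, -0.0, -0.077]
ft_force: [-0.5, 0.6, 2.6]
grip_width: 0.0001
```

>>> send_rows(
  steps=[
    {"slide":[0,0,1.5],"rot":[0,0,0],"gripper":1},
    {"slide":[0,0,1.5],"rot":[0,0,0],"gripper":1},
    {"slide":[0,0,1],"rot":[0,0,0],"gripper":1},
    {"slide":[0,0,0],"rot":[0,0,0],"gripper":1},
  ],
)

```text
clock: 3.8
eef_pos: [0.4813, 0.0588, 0.0544]
tcp_rot: [-3.142, 0.0, -0.077]
ft_force: [0.6, -0.3, 1.0]
grip_width: -0.0
```

>>> send_rows(
  steps=[
    {"slide":[0,0,0.6],"rot":[0,0,0],"gripper":1},
    {"slide":[0,0,0.6],"rot":[0,0,0],"gripper":1},
  ],
)

```text
clock: 4.0
eef_pos: [0.4814, 0.0588, 0.0533]
tcp_rot: [-3.141, -0.0, -0.077]
ft_force: [0.1, -0.1, 2.9]
grip_width: -0.0001
```

```bash
python3 - <<'E'
from station import robot
s=robot.get_state(); print(s['eef_pos'],s['ft_force'])
E
```

```text
[0.4813604  0.05876616 0.05328681] [ 0.14890605 -0.0922952   2.8570439 ]
```

>>> send_rows(
  steps=[
    {"slide":[0,0,-10],"rot":[0,0,0],"gripper":1},
    {"slide":[0,0,-25],"rot":[0,0,0],"gripper":1},
    {"slide":[0,0,-30],"rot":[0,0,0],"gripper":1},
    {"slide":[0,0,0],"rot":[0,0,0],"gripper":1},
    {"slide":[0,0,0],"rot":[0,0,0],"gripper":1},
  ],
)

```text
clock: 4.5
eef_pos: [0.4816, 0.0589, 0.1191]
tcp_rot: [-3.141, -0.001, -0.077]
ft_force: [-0.5, -0.1, -0.9]
grip_width: 0.0001
```

```bash
python3 - <<'E'
from station import robot, optics
import cv2
s=robot.get_state(); print(s['clock'],s['eef_pos'],s['ft_force'])
cv2.imwrite('pics/wrist2.png',optics.camera('wrist')[:,:,::-1])
r=optics.camera('scene')[185:272,255:350,::-1]
cv2.imwrite('pics/scene2.png',cv2.resize(r,None,fx=6,fy=6,interpolation=cv2.INTER_CUBIC))
E
```

```text
4.5 [0.48156969 0.05892796 0.11909431] [-0.54650988 -0.06424835 -0.93570529]
```

View pics/wrist2.png

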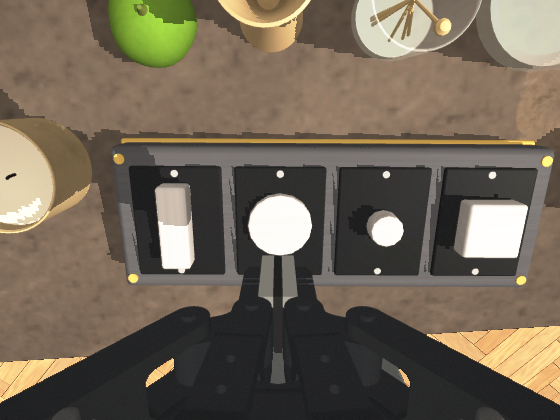

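View pics/scene2.png

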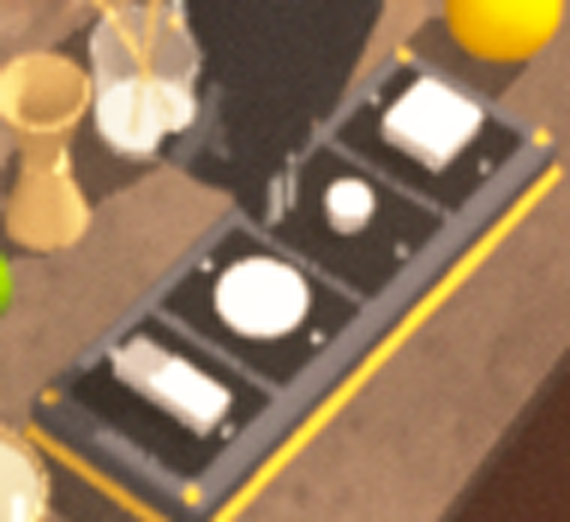

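The large round key is clearly down: its side wall no longer shows at (260,297) in the crop, and the other three still stand proud. Next is the square key, two modules away in −y.

>>> send_rows(
  steps=[
    {"slide":[0,32,0],"rot":[0,0,0],"gripper":1},
    {"slide":[0,32,0],"rot":[0,0,0],"gripper":1},
    {"slide":[0,32,0],"rot":[0,0,0],"gripper":1},
    {"slide":[0,32,0],"rot":[0,0,0],"gripper":1},
    {"slide":[0,0,0],"rot":[0,0,0],"gripper":1},
    {"slide":[0,0,20],"rot":[0,0,0],"gripper":1},
    {"slide":[0,0,20],"rot":[0,0,0],"gripper":1},
    {"slide":[0,0,0],"rot":[0,0,0],"gripper":1},
    {"slide":[0,0,0],"rot":[0,0,0],"gripper":1},
  ],
)

```text
clock: 5.5
eef_pos: [0.4712, -0.0686, 0.0783]
tcp_rot: [-3.141, 0.001, -0.077]
ft_force: [0.5, -0.4, 1.2]
grip_width: 0.0
```

>>> send_rows(
  steps=[
    {"slide":[0,0,8],"rot":[0,0,0],"gripper":1},
    {"slide":[0,0,5],"rot":[0,0,0],"gripper":1},
    {"slide":[0,0,2],"rot":[0,0,0],"gripper":1},
    {"slide":[0,0,2],"rot":[0,0,0],"gripper":1},
    {"slide":[0,0,2],"rot":[0,0,0],"gripper":1},
    {"slide":[0,0,1],"rot":[0,0,0],"gripper":1},
  ],
)

```text
clock: 6.1
eef_pos: [0.4715, -0.0688, 0.0582]
tcp_rot: [-3.141, -0.0, -0.077]
ft_force: [-0.9, 1.0, 3.5]
grip_width: 0.0
```

>>> send_rows(
  steps=[
    {"slide":[0,0,1.5],"rot":[0,0,0],"gripper":1},
    {"slide":[0,0,1.5],"rot":[0,0,0],"gripper":1},
    {"slide":[0,0,1],"rot":[0,0,0],"gripper":1},
    {"slide":[0,0,0.8],"rot":[0,0,0],"gripper":1},
    {"slide":[0,0,0],"rot":[0,0,0],"gripper":1},
  ],
)

```text
clock: 6.6
eef_pos: [0.4715, -0.0689, 0.0534]
tcp_rot: [-3.142, 0.0, -0.077]
ft_force: [0.3, -0.2, 0.0]
grip_width: -0.0002
```

>>> send_rows(
  steps=[
    {"slide":[0,0,-10],"rot":[0,0,0],"gripper":1},
    {"slide":[0,0,-25],"rot":[0,0,0],"gripper":1},
    {"slide":[0,0,-30],"rot":[0,0,0],"gripper":1},
    {"slide":[0,0,0],"rot":[0,0,0],"gripper":1},
    {"slide":[0,-32,0],"rot":[0,0,0],"gripper":1},
    {"slide":[0,-32,0],"rot":[0,0,0],"gripper":1},
    {"slide":[0,-32,0],"rot":[0,0,0],"gripper":1},
    {"slide":[0,-32,0],"rot":[0,0,0],"gripper":1},
    {"slide":[0,-32,0],"rot":[0,0,0],"gripper":1},
    {"slide":[0,0,0],"rot":[0,0,0],"gripper":1},
    {"slide":[0,0,0],"rot":[0,0,0],"gripper":1},
  ],
)

```text
clock: 7.7
eef_pos: [0.4837, 0.0909, 0.1187]
tcp_rot: [3.141, -0.0, -0.076]
ft_force: [0.7, -0.6, -0.1]
grip_width: -0.0001
```

```bash
python3 - <<'E'
from station import robot, optics
import cv2
s=robot.get_state(); print(s['clock'],s['eef_pos'],s['ft_force'])
cv2.imwrite('pics/wrist3.png',optics.camera('wrist')[:,:,::-1])
r=optics.camera('scene')[185:272,255:350,::-1]
cv2.imwrite('pics/scene3.png',cv2.resize(r,None,fx=6,fy=6,interpolation=cv2.INTER_CUBIC))
E
```

```text
7.7 [0.48369188 0.09088184 0.11865398] [ 0.65168735 -0.60796212 -0.05247093]
```

View pics/wrist3.png

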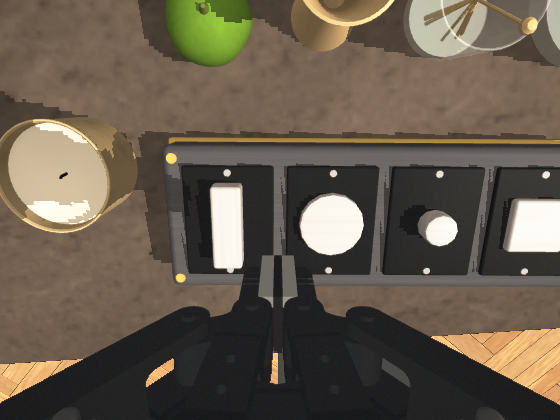

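View pics/scene3.png

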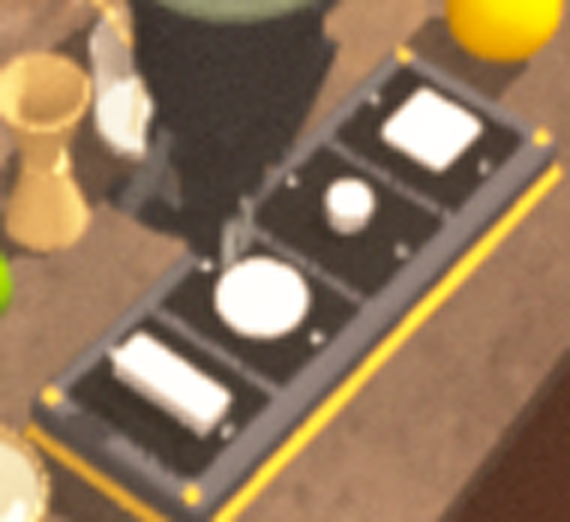

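Large round and square are down; small round (350,205 in the crop) and bar are still up. The bystanders look undisturbed. Next is the bar, 32 mm further.

>>> send_rows(
  steps=[
    {"slide":[0,-31,0],"rot":[0,0,0],"gripper":1},
    {"slide":[0,0,0],"rot":[0,0,0],"gripper":1},
    {"slide":[0,0,20],"rot":[0,0,0],"gripper":1},
    {"slide":[0,0,20],"rot":[0,0,0],"gripper":1},
    {"slide":[0,0,0],"rot":[0,0,0],"gripper":1},
    {"slide":[0,0,0],"rot":[0,0,0],"gripper":1},
  ],
)

```text
clock: 8.4
eef_pos: [0.4863, 0.1207, 0.0789]
tcp_rot: [3.141, 0.0, -0.078]
ft_force: [0.2, 0.5, 0.3]
grip_width: 0.0001
```

>>> send_rows(
  steps=[
    {"slide":[0,-1,8],"rot":[0,0,0],"gripper":1},
    {"slide":[0,0,5],"rot":[0,0,0],"gripper":1},
    {"slide":[0,0,2],"rot":[0,0,0],"gripper":1},
    {"slide":[0,0,2],"rot":[0,0,0],"gripper":1},
    {"slide":[0,0,2],"rot":[0,0,0],"gripper":1},
    {"slide":[0,0,1],"rot":[0,0,0],"gripper":1},
  ],
)

```text
clock: 9.0
eef_pos: [0.4863, 0.1226, 0.0585]
tcp_rot: [-3.141, -0.0, -0.077]
ft_force: [-0.3, -0.2, 3.3]
grip_width: 0.0001
```

>>> send_rows(
  steps=[
    {"slide":[0,0,1.5],"rot":[0,0,0],"gripper":1},
    {"slide":[0,0,1.5],"rot":[0,0,0],"gripper":1},
    {"slide":[0,0,1],"rot":[0,0,0],"gripper":1},
    {"slide":[0,0,1],"rot":[0,0,0],"gripper":1},
    {"slide":[0,0,0],"rot":[0,0,0],"gripper":1},
  ],
)

```text
clock: 9.5
eef_pos: [0.4863, 0.1226, 0.0533]
tcp_rot: [-3.142, 0.0, -0.077]
ft_force: [0.1, -0.4, -0.4]
grip_width: 0.0002
```

>>> send_rows(
  steps=[
    {"slide":[0,0,-10],"rot":[0,0,0],"gripper":1},
    {"slide":[0,0,-25],"rot":[0,0,0],"gripper":1},
    {"slide":[0,0,-30],"rot":[0,0,0],"gripper":1},
    {"slide":[0,0,-30],"rot":[0,0,0],"gripper":1},
    {"slide":[0,0,-30],"rot":[0,0,0],"gripper":1},
    {"slide":[0,0,0],"rot":[0,0,0],"gripper":1},
    {"slide":[0,0,0],"rot":[0,0,0],"gripper":1},
    {"slide":[0,0,0],"rot":[0,0,0],"gripper":1},
  ],
)

```text
clock: 10.3
eef_pos: [0.4859, 0.1225, 0.1781]
tcp_rot: [3.141, 0.001, -0.077]
ft_force: [-0.5, -0.3, -0.6]
grip_width: -0.0
```

```bash
python3 - <<'E'
from station import robot, optics
import cv2
s=robot.get_state(); print(s['clock'],s['eef_pos'],s['ft_force'])
cv2.imwrite('pics/wrist4.png',optics.camera('wrist')[:,:,::-1])
r=optics.camera('scene')[185:272,255:350,::-1]
cv2.imwrite('pics/scene4.png',cv2.resize(r,None,fx=6,fy=6,interpolation=cv2.INTER_CUBIC))
E
```

```text
10.3 [0.48594701 0.12254361 0.17814132] [-0.45412201 -0.25324168 -0.59325837]
```

View pics/wrist4.png

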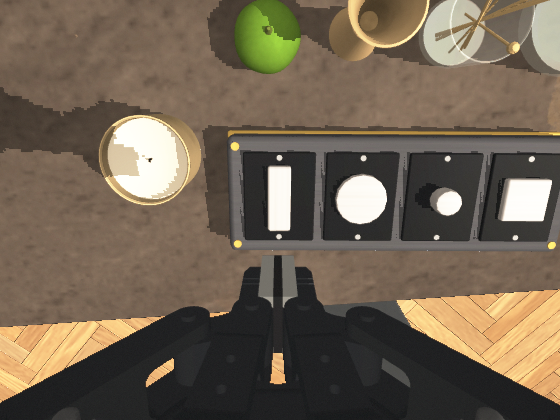

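View pics/scene4.png

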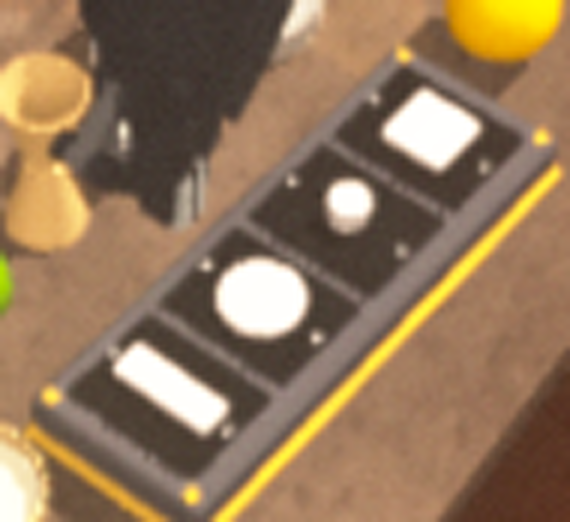

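The bar, large round and square keys are all down. The small round key (350,205 in the crop) is still up, the gripper is clear of everything, and the bystanders haven't moved. I hand the job in.

```bash
python3 -c "
from station import robot
print(robot.job_done())"
```

```text
the job is handed in; nothing more can be done
None
```

The console is switched on: I pressed the large round master key, then the square light key, then the bar-shaped chiller key, with the closed fingertips, and handed the job in at about 10.4 s.

- **Key depths:** by fingertip height, each of the three went down about 8.6–8.7 mm. This is worked out from the arm's position, since the key joints cannot be read directly.
- **Forces:** the highest upward force I read was about 3.5 N. I only read it at the end of each move, so brief peaks in between were not seen.
- **Last pictures:** the three keys are down and the small round key is up. The bystanders in view look undisturbed, judged by eye. The gripper is well clear, with the TCP at z = 0.178 m.
- **Disagreements:** the wrist view put the keys about 3 mm farther from the robot than the top view did. I aimed 1.5–2.5 mm farther out for that. No check failed.

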